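# Seat a jig cover over its hidden dowel and hold it pressed down

### The job

Pick up the loose metal cover by its blue handle and fit it, square with the jig, over the jig's locating pin: the cover hides the pin, so feel for it, resting the cover lightly on the pin and sliding it along the slot, until it drops on. Then press the cover straight down until the white sprung bed is fully down at its stop, and finish while still holding the handle and keeping it pressed down, so the clamp screws could be put in. Leave the crucible and the two small vials by the oven undisturbed.

Things in the scene. Friction and masses are not known exactly. Their poses are not given: they have to be found in the camera images.
- cover_grip (a point): centre of the blue upright handle of the loose cover (the part to grasp). The cover is an aluminium block 80 (x) x 56 (y) x 22 (z) mm, about 0.3 kg, standing on its underside; on its top the handle, 50 mm long (x), 16 mm thick (y), 36 mm high, runs along the middle; grasp it across y. This point lies 40 mm above the underside, 18 mm above the block's top face. Axes: x along the handle and the block's length, z up. Either way round fits.
- cover_bore (a point): mouth of the cover's only bore, in the centre of its underside, straight below the handle's centre: blind round hole 13 mm in diameter and 18 mm deep, opening downward, not seen from above. Same axes as cover_grip; its z is the underside.
- jig: the jig, fixed to the worktop: grey base plate 140 (x) x 90 (y) x 12 mm, a white sprung bed above it, and a rigid upright steel locating pin, 10 mm in diameter, its tip tapering to 6 mm over the last 3 mm; the pin's top is 46 mm above the origin. Origin at the centre of the base's underside; x runs along the bed and its slot, z up.
- jig_bed (a point): centre of the bed's top face when up, 36 mm above the jig's origin, same axes (does not move with the bed). Bed 100 (x) x 46 (y) x 12 mm, with a slot 14 mm wide, 38 mm long, along x in its middle. The pin stands on the slot's centre line, 10 mm proud of the raised bed, anywhere up to 10 mm either way of this point along x, different each time: find it by feel or sight.
- bed (a joint): how far the bed is pressed down, m: 0 up, 0.006 at its stop. It is sprung: it starts to sink at about 5 N and is at its stop at about 11 N, and rises again when let go.
- crucible: white porcelain crucible, 40 mm across, 35 mm high, standing behind the work by the oven; origin at the centre of its underside; leave alone
- vial_a: small capped sample vial, 21 mm across, 46 mm high, behind the work; origin at the centre of its underside; leave alone
- vial_b: another such vial, 21 mm across, 46 mm high; origin at the centre of its underside; leave alone

How it is judged:
On the way, in this order (a step that is already met when the one before it is completed fails the run):
1. the cover is held in the fingers, lifted clear (contact force between the fingers and cover above 1 N and height (world z) of cover_bore above 0.055 m), for 0.1 s.
2. the cover has dropped over the pin: its underside is at least 4 mm below the pin's top, on the jig's centre line (x of cover_bore in the frame of jig between -0.016 and 0.016 m and y of cover_bore in the frame of jig between -0.006 and 0.006 m and z of cover_bore in the frame of jig below 0.042 m).
At the end, for the whole second after the job is handed in: bore within 6 mm of the slot line and 16 mm of the bed centre, underside under 34 mm above the jig origin, level within 0.06 and square within 0.14 rad, at rest; bed down at least 4.5 of 6 mm, pressed by the cover with over 4 N; fingers on the handle, grasp point within 27 mm of its centre (x of cover_bore in the frame of jig between -0.016 and 0.016 m and y of cover_bore in the frame of jig between -0.006 and 0.006 m and z of cover_bore in the frame of jig below 0.034 m and value of joint bed above 0.0045 m and contact force between cover and bed above 4 N and angle between cover_bore's own z axis and vertical below 0.06 rad and angle between the x axis of cover_bore and the x axis of jig, either way round below 0.14 rad and linear speed of cover below 0.02 m/s and contact force between the fingers and cover above 1 N and distance between the grasp point and cover_grip below 0.027 m); the arm keeps its last pose, push and grip.
It fails at once if the crucible or a vial is pushed more than 25 mm or knocked over (distance of any of crucible, vial_a, vial_b from where it was at the start of the episode above 0.025 m or angle between any of crucible, vial_a, vial_b's own z axis and vertical above 0.5 rad).
It also fails if it takes over 48 s, if anything falls off the work surface, if the arm or the gripper's body presses on something with over 40 N, if the wrist force passes 120 N, or if a joint passes its speed limit or range.

### The arm

A 6-joint arm with a two-finger parallel gripper is mounted at the origin on a cart in front of the work surface, level with it; the furniture and walls round the work are solid. World frame = base frame: x ahead of the robot, y to its left, z up, the work surface at z = 0. Lengths are in m, angles in rad, forces in N, time in s.
With the tool pointing down it reaches from about 0.375 to 0.9 m from the base axis. Payload 3.1 kg.
Tool frame: the origin (TCP) lies at the very end of the fingers, on their centre line; the grasp point (between the pads) lies 19 mm behind it; x points along the fingers, z is the direction in which the jaws open and shut, and the axes are right-handed (so a half turn about x gives the same grasp; the last joint's range is limited). The gripper opens to 85 mm and grips with 20 to 120 N. Pads are 22 mm wide; open, the fingers measure 114 mm over their backs; the gripper's body (76 mm by 85 mm) begins 54 mm behind the grasp point. The pads swing forward as they close: fully open they stand 13 mm farther back than shut.
Start: joints at [1.062, 0.527, 1.433, -0, 1.181, -0.178], TCP at [0.203, 0.591, 0.231] pointing down, gripper open.
Joint ranges: [-3.08, 3.08], [-0.75, 2.2], [0.22, 2.44], [-1.43, 4.57], [0, 2.65], [-2.85, 2.85]. Speed limits (rad/s): [2.79, 2.79, 3.14, 3.14, 3.14, 3.14].

### API

Orientations are given as a unit quaternion [x, y, z, w].
In Python, from station import manip, viewer, job gives the robot as it stands.
- The arm moves only by the tool move_arm, never from a script. Its argument "deltas" is one flat list of numbers, 7 for each row, row after row: the finger opening in mm, from 0 to 85.4, then the shift along the tool's x, y, z in mm, then the turn, a rotation vector about the tool's x, y, z in degrees. In form: [jaw, tx, ty, tz, rx, ry, rz, jaw, tx, ty, tz, rx, ry, rz, ...]. A call has 1 to 10 rows; each row shifts and turns the commanded pose from where the row before left it, along the tool's axes as they then stand; what a row does not reach is not made up. A row lasts 1/10 s, in which the tool goes at most 50 mm and 8.59 degrees, less where a joint would pass 70% of its speed; a pose out of reach is approached as far as the arm can. A call is refused whole if a number of a shift passes 50 or a number of a turn 8.59, either way. A call with a gripper value outside its range is refused whole. The fingers move at their own pace and stop on an object; "force" is the grip in N (left out, the last holds). Time passes only in rows, so rows that do not move let the fingers close. It gives the time, the measured TCP pose, the force and the opening at its end, in the units of the state.
- manip.sense(): the state, without advancing time (a new reading comes with each control period).
- viewer.snapshot(name): name is "side" or "top"; returns a dict with "image" (480x640x3 uint8, red, green, blue), "depth" (480x640 float32, m along the optical axis (not along the pixel's ray), 0 where there is no reading), "fovy" (degrees; the focal length in pixels is half the picture's height over the tangent of half this angle, whatever the lens; pixels are square), "cx", "cy" (the principal point, pixels), "k1" (the pictures are not rectified: a ray, as slopes to the right and down, at radius r is drawn at 1 + k1 r^2 times it, then the intrinsics apply), "R" (3x3) and "t" (3): a world point X has camera coordinates R X + t. Camera axes: x right, y down, z forward; pixel columns grow to the right and rows downward; lengths in m; the calibration is good to about 2 mm. A picture is of the moment at which its call begins.
- job.sign_off(): hands the job in, once; it reports no verdict.
The state is a dict: "t": time; "q": joint angles; "qd": joint speeds; "tau": joint torques, N m; "tcp_pos": TCP position; "tool_rot": TCP orientation; "force": force on the tool from outside, world axes, zero at the start; "ft_torque": the same for the moment, N m; "finger_gap": opening from 0.0 (shut) to 1.0 (fully open).
Only numpy, scipy, OpenCV 4.12 (cv2) and the standard library are available. Lean on these libraries where they do the work, as an engineer would, in place of code of your own. Each camera call takes 0.05 s, during which the arm holds its last target.

## Working session

There is one attempt and no reset: what is moved stays moved. The work goes in short steps, Python scripts to look and compute and a tool call to move; the robot and the scene stay as the last step left them, time stands still between calls to the robot, and variables do not carry over. Pictures are saved under pics/ and viewed, and the job is handed in when it is done.

Besides the shell and the picture viewer there is one more tool, called after "Request:" as name(argument=value, ...), one argument or row to a line, values as JSON. move_arm: Moves the arm, as the interface text tells. Its arguments: {"type":"object","properties":{"deltas":{"type":"array"},"force":{"type":"number"}},"required":["deltas"]}

```bash
ls; mkdir -p pics; cat > h.py <<'E'
import numpy as np, cv2
from station import manip, viewer, job
def snap(n,f):
    s=viewer.snapshot(n); cv2.imwrite(f,s["image"][:,:,::-1]); np.savez('/tmp/'+n+'.npz',**s); return s
def load(n): return dict(np.load('/tmp/'+n+'.npz'))
def K(s):
    f=240/np.tan(np.radians(float(s["fovy"]))/2); return f
def rays(s):
    f=K(s);u,v=np.meshgrid(np.arange(640),np.arange(480))
    xd=(u-s["cx"])/f; yd=(v-s["cy"])/f
    x,y=xd.copy(),yd.copy()
    for _ in range(20):
        g=1+s["k1"]*(x*x+y*y); x=xd/g;y=yd/g
    return x,y
def cloud(s):
    x,y=rays(s); d=s["depth"]; P=np.stack([x*d,y*d,d],-1)
    W=(P-s["t"])@s["R"]; W[d==0]=np.nan; return W
E
python3 - <<'E'
from h import *
print(manip.sense())
for n in("top","side"):
    s=snap(n,f"pics/{n}0.png"); print(n,s["fovy"],s["k1"],-s["R"].T@s["t"])
E
```

```text
pics
{'t': 0.0, 'q': array([ 1.06148666e+00,  5.28501430e-01,  1.43390687e+00,  5.27366459e-06,
        1.18140487e+00, -1.78483260e-01]), 'qd': array([-1.78505168e-03, -6.46310107e-04, -1.02760422e-03,  4.90719940e-05,
       -1.15245149e-03, -9.25084071e-04]), 'tau': array([-1.22431207e-03, -4.42360926e+01, -1.78021824e+01, -2.90339385e-04,
        8.51874298e-03, -1.22441133e-05]), 'tcp_pos': array([0.20261892, 0.59048238, 0.23031051]), 'tool_rot': array([-0.41117831,  0.57621574,  0.41051052,  0.57479469]), 'force': array([-0.24675057,  1.02081108, -1.10323949]), 'ft_torque': array([-0.0157536 ,  0.00349513, -0.01962955]), 'finger_gap': 0.9997042722870589}
top 42.18493121251603 0.06830674802736941 [ 0.51759421 -0.01833659  1.05756032]
side 42.94671483170392 0.06967818700918577 [ 0.50146495 -0.8580318   0.50597761]
```

View pics/top0.png

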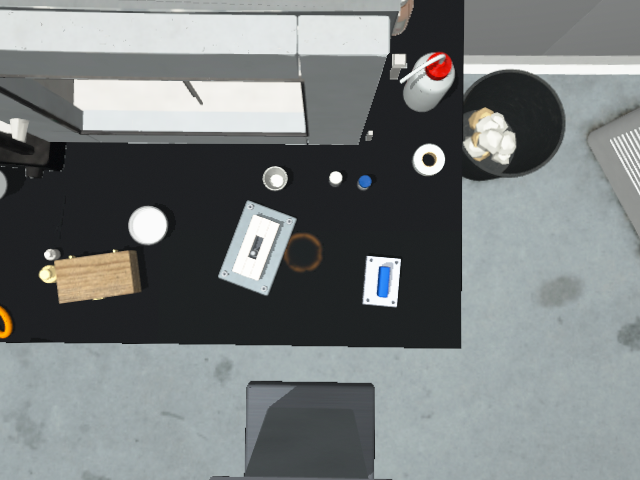

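View pics/side0.png

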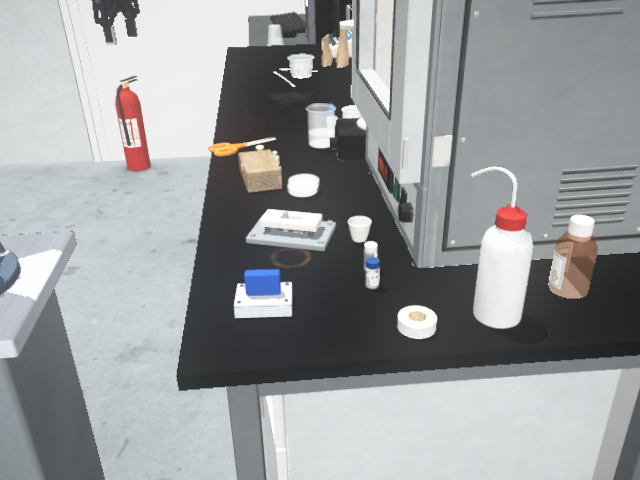

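The top picture shows the cover at about (382,282), the handle running along the image rows, and the jig at (257,248), turned about 20°, with its slot and pin visible. The crucible is at (275,178), and the vials at (336,178) and (364,182).

```bash
python3 - <<'E'
from h import *
s=load("top"); W=cloud(s); im=s["image"].astype(int)
hsv=cv2.cvtColor(s["image"],cv2.COLOR_RGB2HSV)
z=W[...,2]
print("table z",np.nanmedian(z[300:330,200:350]))
def rect(m,name):
    m=m&np.isfinite(z); n,l,st,c=cv2.connectedComponentsWithStats(m.astype(np.uint8))
    if n<2: print(name,"none");return
    k=1+np.argmax(st[1:,4]); q=l==k
    p=W[q][:,:2]; r=cv2.minAreaRect((p*1000).astype(np.float32))
    b=cv2.boxPoints(r)
    e=[b[1]-b[0],b[2]-b[1]]; e=max(e,key=np.linalg.norm)
    print(name,st[k],"centre",np.round(r[0],1),"size",np.round(r[1],1),"ang of long axis",np.degrees(np.arctan2(e[1],e[0]))%180,"z med",np.median(W[q][:,2]), np.percentile(W[q][:,2],[5,95]))
roi=lambda u0,u1,v0,v1:(np.add.outer(np.arange(480)*0,np.arange(640))>=u0)&(np.add.outer(np.arange(480)*0,np.arange(640))<u1)&(np.add.outer(np.arange(480),np.arange(640)*0)>=v0)&(np.add.outer(np.arange(480),np.arange(640)*0)<v1)
A=roi(350,415,245,320); B=roi(205,310,190,305)
rect(A&(z>.045),"handle")
rect(A&(z>.012),"cover")
rect(A&(z>.012)&(z<.035),"covertop")
rect(B&(z>.005),"jig")
rect(B&(z>.026),"bed")
rect(B&(z<.026)&(z>.005)&roi(245,270,230,265),"slot")
rect(roi(255,295,160,195)&(z>.01),"cruc")
rect(roi(325,346,165,190)&(z>.01),"va");rect(roi(352,376,170,195)&(z>.01),"vb")
c=s["image"][215:280,225:290]; cv2.imwrite("pics/jigz.png",cv2.resize(c,None,fx=9,fy=9,interpolation=cv2.INTER_CUBIC)[:,:,::-1])
print(np.round(z[228:268:2,246:272:2]*1000).astype(int))
E
```

```text
table z -0.0009412444238604853
handle [378 266  13  32 320] centre [ 485.  -122.3] size [16.  49.6] ang of long axis 175.80435 z med 0.05683244752631152 [0.05263251 0.06033497]
cover [ 363  256   38   51 1640] centre [ 484.9 -122.3] size [56.1 79.8] ang of long axis 175.90013 z med 0.02205532203498127 [0.01852567 0.05815178]
covertop [ 363  256   38   51 1301] centre [ 484.9 -122.3] size [56.1 79.8] ang of long axis 175.90013 z med 0.02145312802482028 [0.01831258 0.02498314]
jig [ 218  200   79   95 4506] centre [537.1  87.4] size [ 91.9 140.6] ang of long axis 160.33113 z med 0.013117440234179465 [0.00855337 0.03760259]
bed [ 232  214   48   67 1617] centre [537.   87.3] size [ 47.7 100.4] ang of long axis 160.3927 z med 0.03547039165417052 [0.03223737 0.038914  ]
slot [248 235  16  24 153] centre [537.4  89.1] size [15.  38.7] ang of long axis 159.84982 z med 0.012259037781189443 [0.00869672 0.01612858]
cruc [263 166  25  24 280] centre [651.8  57.4] size [39.  39.2] ang of long axis 117.83534 z med 0.028890651154456423 [0.01140885 0.03636075]
va [330 171  13  16 153] centre [652.6
[... 5281 characters left out ...]
  35                   14                   14
                    10]
 [                  33                   38                   35
                    36                   35                   37
                    35                   37                   35
                    36                   13                    9
                    12]
 [                  34                   36                   40
                    35                   36                   35
                    35                   32                   34
                    30                   11                   14
                    10]]<stdin>:25: RuntimeWarning: invalid value encountered in cast
```

View pics/jigz.png

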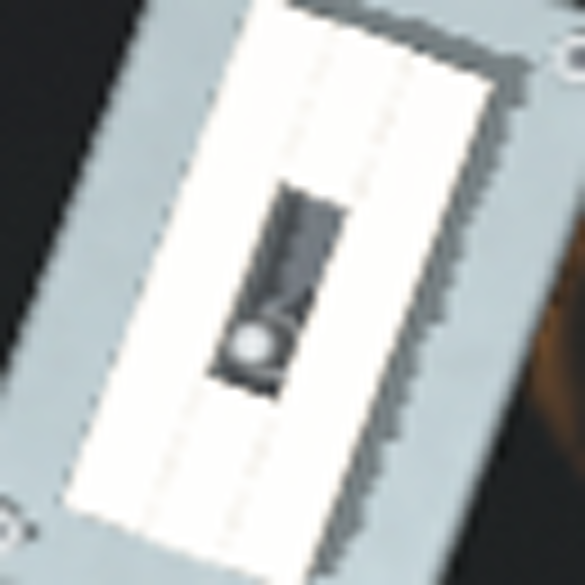

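The zoomed picture shows the pin's bright tip in the slot near its lower end, at about crop (250,342), which is full-image pixel (252.8,253).

```bash
python3 - <<'E'
from h import *
s=load("top"); W=cloud(s); x,y=rays(s)
from scipy.ndimage import map_coordinates as mc
def at(u,v,z):
    d=np.array([mc(x,[[v],[u]],order=1)[0],mc(y,[[v],[u]],order=1)[0],1]); d=s["R"].T@d
    c=-s["R"].T@s["t"]; return c+d*(z-c[2])/d[2]
# sub-pixel centre of pin: bright blob + depth>40
z=W[...,2]
vv,uu=np.mgrid[246:259,246:262]
g=s["image"][246:259,246:262].astype(int).mean(2); print(g.round().astype(int))
m=(z[246:259,246:262]>.0395); print(m.astype(int))
p=at(252.3,252.5,.046); p2=at(252.8,253,.046)
a=np.radians(160.37); c=np.array([.5371,.0874]) 
for q in(p,p2):
  d=q[:2]-c; print(q, "jig xy", d@[np.cos(a),np.sin(a)], d@[-np.sin(a),np.cos(a)])
t=manip.sense()
from scipy.spatial.transform import Rotation as R
M=R.from_quat(t["tool_rot"]).as_matrix(); print(M.round(3),t["tcp_pos"])
# project check of table offset: jig slot measured centre vs bed
E
```

```text
[[253 253 253 253 253 227 115  99  79  80 105 121 123 124 173 245]
 [253 253 253 254 246 178 107  86  79  80 104 122 107  86 219 252]
 [253 253 253 253 233 134 104  79 102 121 121 106  83  97 230 253]
 [253 253 253 252 214 111  99  96 137 140 103  83  80 159 244 253]
 [253 253 254 243 161 110 103 110 120 122 131 123  83 216 252 253]
 [253 253 253 225 119 157 196 193 151 102  98 128 155 238 254 253]
 [253 254 250 199 141 202 227 229 200 127  89 105 216 252 254 253]
 [254 254 238 144 152 214 231 231 207 135  89 111 231 253 253 253]
 [254 253 224 114 131 184 219 218 176 112  88 158 244 254 253 253]
 [254 245 175 108  93 116 145 146 120  94  96 222 252 254 253 253]
 [253 231 135 105  80  84 105 126 139 146 170 242 254 253 253 253]
 [251 250 247 204 120  83  82  86  90  94 169 246 254 254 253 253]
 [247 248 253 252 252 243 177  96  82  75 219 252 254 253 253 253]]
[[0 0 0 0 0 0 0 0 0 0 0 0 0 0 0 0]
 [0 0 0 0 0 0 0 0 0 0 0 0 0 0 0 0]
 [0 0 0 0 0 0 0 0 0 0 0 0 0 0 0 1]
 [0 0 0 0 0 0 0 0 0 0 0 0 0 0 0 0]
 [0 0 0 0 0 1 1 1 1 1 0 0 0 0 0 0]
 [0 0 0 0 1 1 1 1 1 1 0 0 0 0 0 0]
 [0 0 0 0 1 1 1 1 1 1 1 0 0 0 0 0]
 [0 0 0 0 1 1 1 1 1 1 1 0 0 0 0 0]
 [0 0 0 0 1 1 1 1 1 1 0 0 0 0 0 0]
 [0 0 0 0 0 1 1 1 1 0 0 0 0 0 0 0]
 [0 0 0 0 0 0 0 0 0 0 0 0 0 0 0 0]
 [0 0 0 0 0 0 0 0 0 0 0 0 0 0 0 0]
 [0 0 0 0 0 0 0 0 0 0 0 0 0 0 0 0]]
[0.52760075 0.09107632 0.046     ] jig xy 0.010182207585967721 -0.00027143354459834387
[0.52680342 0.09024687 0.046     ] jig xy 0.010654554566076158 0.0007776703827770442
[[-0.001 -0.946  0.325]
 [-0.002  0.325  0.946]
 [-1.     0.    -0.002]] [0.20265852 0.59054393 0.23043131]
```

Request:
move_arm(
  deltas=[85,0,0,0,-7.45,0,0,85,0,0,0,-7.45,0,0,85,0,-16.6,-34.5,0,0,0,85,0,-16.6,-34.5,0,0,0,85,0,-16.6,-34.5,0,0,0,85,0,-16.6,-34.5,0,0,0,85,0,-16.6,-34.5,0,0,0,85,0,-16.6,-34.5,0,0,0,85,0,-16.6,-34.5,0,0,0,85,0,-16.6,-34.5,0,0,0],
)

```text
t: 1.1
tcp_pos: [0.316, 0.3049, 0.2311]
tool_rot: [-0.482, 0.517, 0.482, 0.517]
force: [0.8, 0.0, -0.2]
finger_gap: 0.99
```

Request:
move_arm(
  deltas=[85,0,-16.6,-34.5,0,0,0,85,0,-16.6,-34.5,0,0,0,85,0,-16.6,-34.5,0,0,0,85,0,-16.6,-34.5,0,0,0,85,0,-16.6,-34.5,0,0,0,85,0,-16.6,-34.5,0,0,0,85,0,-16.6,-34.5,0,0,0,85,0,-16.6,-34.5,0,0,0,85,0,-16.6,-34.5,0,0,0,85,0,-16.6,-34.5,0,0,0],
)

```text
t: 2.1
tcp_pos: [0.4572, -0.051, 0.2311]
tool_rot: [-0.482, 0.518, 0.482, 0.517]
force: [0.4, 0.2, 0.2]
finger_gap: 0.996
```

```bash
cat >> h.py <<'E'
from scipy.spatial.transform import Rotation as R
def st(target=None,ang=None):
    t=manip.sense(); M=R.from_quat(t["tool_rot"]).as_matrix()
    print("t",round(t["t"],2),"tcp",(t["tcp_pos"]*1000).round(2),"F",t["force"].round(2),"T",t["ft_torque"].round(3),"gap",round(t["finger_gap"]*85.4,1))
    jaw=np.degrees(np.arctan2(M[1,2],M[0,2])); print("jaw ang",jaw,"xaxis",M[:,0].round(4))
    if target is not None: print("tool shift mm",((np.array(target)-t["tcp_pos"])@M*1000).round(2))
    if ang is not None: print("rx deg",-(ang-jaw))
    return t
E
python3 -c "
from h import *
st([.485,-.1223,.100],85.9)"
```

```text
t 2.1 tcp [457.23 -50.99 231.14] F [0.4  0.15 0.17] T [-0.072 -0.025 -0.032] gap 85.1
jaw ang 85.92166327015462 xaxis [-4.e-04  3.e-04 -1.e+00]
tool shift mm [131.11 -32.83 -69.19]
rx deg 0.021663270154618885
```

Request:
move_arm(
  deltas=[85,10,-16.4,-34.6,0,0,0,85,30,-16.4,-34.6,0,0,0,60,40,0,0,0,0,0,60,40,0,0,0,0,0,60,11,0,0,0,0,0,60,0,0,0,0,0,0,60,0,0,0,0,0,0],
)

```text
t: 2.8
tcp_pos: [0.4857, -0.1209, 0.1013]
tool_rot: [-0.483, 0.517, 0.482, 0.517]
force: [0.1, -0.7, -0.9]
finger_gap: 0.705
```

```bash
python3 -c "
from h import *
st([.485,-.1223,.028],85.9)
snap('top','pics/top1.png');snap('side','pics/side1.png')"
```

```text
t 2.8 tcp [ 485.74 -120.91  101.28] F [ 0.11 -0.71 -0.88] T [ 0.026  0.008 -0.02 ] gap 60.2
jaw ang 85.97593431124344 xaxis [ 1.5e-03 -8.0e-04 -1.0e+00]
tool shift mm [73.28  0.75 -1.39]
rx deg 0.07593431124342942
```

View pics/side1.png

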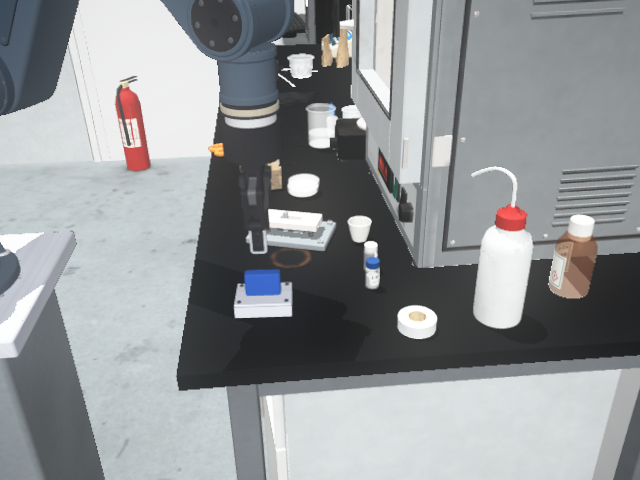

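The side picture shows the gripper above the blue handle: fingertips at about (258,250), handle at (263,282). Next I descend and close.

Request:
move_arm(
  deltas=[60,25,0.7,-1.4,0,0,0,60,25,0,0,0,0,0,60,15,0,0,0,0,0,60,7,0,0,0,0,0,60,0,0,0,0,0,0],
  force=60,
)

```text
t: 3.4
tcp_pos: [0.4847, -0.1222, 0.0288]
tool_rot: [-0.482, 0.517, 0.482, 0.517]
force: [-1.1, 0.4, -0.1]
finger_gap: 0.702
```

Request:
move_arm(
  deltas=[10,0,0,0,0,0,0,10,0,0,0,0,0,0,10,0,0,0,0,0,0,10,0,0,0,0,0,0,10,0,0,0,0,0,0,10,0,0,0,0,0,0],
  force=60,
)

```text
t: 4.0
tcp_pos: [0.4848, -0.1225, 0.0292]
tool_rot: [-0.483, 0.517, 0.481, 0.518]
force: [0.3, -0.0, 5.6]
finger_gap: 0.174
```

```bash
python3 -c "
from h import *
st([.485,-.1223,.028],85.9)"
```

```text
t 4.0 tcp [ 484.78 -122.49   29.22] F [ 0.27 -0.05  5.56] T [ 0.173 -0.026  0.013] gap 14.8
jaw ang 85.93905336531652 xaxis [ 1.7e-03 -8.0e-04 -1.0e+00]
tool shift mm [ 1.22 -0.2   0.2 ]
rx deg 0.03905336531651926
```

Request:
move_arm(
  deltas=[10,-10,0,0,0,0,0,10,-25,0,0,0,0,0,10,-30,0,0,0,0,0,10,-25,0,0,0,0,0,10,0,0,0,0,0,0,10,0,0,0,0,0,0],
)

```text
t: 4.6
tcp_pos: [0.4838, -0.122, 0.1184]
tool_rot: [-0.482, 0.517, 0.482, 0.517]
force: [-0.3, -0.7, -3.0]
finger_gap: 0.176
```

```bash
python3 - <<'E'
from h import *
st([.5277,.0908,.119],70.37)
s=snap('top','pics/top2.png');s=snap('side','pics/side2.png')
cv2.imwrite('pics/side2z.png',cv2.resize(s["image"][140:340,160:360],None,fx=3,fy=3)[:,:,::-1])
E
```

```text
t 4.6 tcp [ 483.85 -121.99  118.44] F [-0.27 -0.72 -3.02] T [0.02  0.021 0.033] gap 15.1
jaw ang 85.94665874930708 xaxis [ 2.e-04 -1.e-04 -1.e+00]
tool shift mm [ -0.57 -28.7  215.36]
rx deg 15.576658749307072
```

View pics/side2z.png

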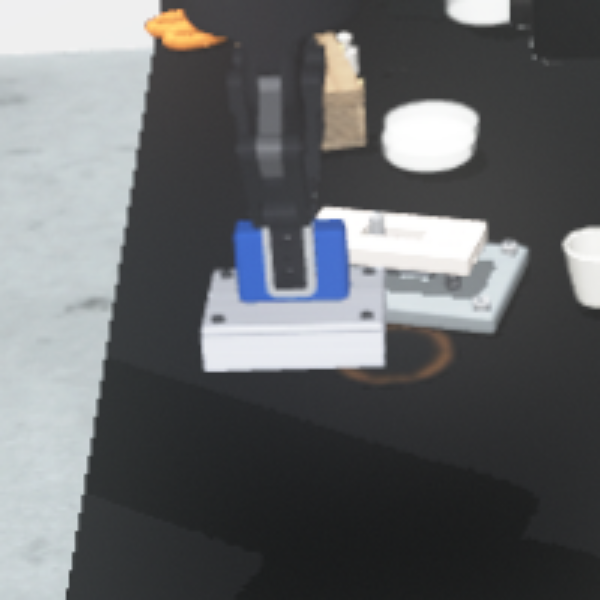

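The side picture shows the cover level, lifted, and held near the middle of the handle. I turn it to the jig's yaw and carry it over the pin.

Request:
move_arm(
  deltas=[10,0,0,0,7.79,0,0,10,0,0,0,7.79,0,0,10,0,3.8,27,0,0,0,10,0,3.8,27,0,0,0,10,0,3.8,27,0,0,0,10,0,3.8,27,0,0,0,10,0,3.8,27,0,0,0,10,0,3.8,27,0,0,0,10,0,3.8,27,0,0,0,10,0,3.6,26,0,0,0],
)

```text
t: 5.7
tcp_pos: [0.5268, 0.0917, 0.1164]
tool_rot: [-0.407, 0.579, 0.408, 0.577]
force: [0.1, 0.2, -2.5]
finger_gap: 0.171
```

Request:
move_arm(
  deltas=[10,0,0,0,0,0,0,10,0,0,0,0,0,0],
)

```text
t: 5.9
tcp_pos: [0.5268, 0.0909, 0.1168]
tool_rot: [-0.407, 0.579, 0.409, 0.577]
force: [0.4, -0.4, -2.5]
finger_gap: 0.173
```

```bash
python3 - <<'E'
from h import *
st([.5277,.0908,.079],70.37)
s=snap('top','pics/top3.png')
cv2.imwrite('pics/top3z.png',cv2.resize(s["image"][190:310,200:320],None,fx=5,fy=5)[:,:,::-1])
W=cloud(s);z=W[...,2]
# visible cover top at ~.11
u,v=np.meshgrid(np.arange(640),np.arange(480))
m=(u>200)&(u<320)&(v>190)&(v<320)&(z>.095)&(z<.118)
p=(W[m][:,:2]*1000).astype(np.float32); print(m.sum(),np.median(W[m][:,2]),cv2.minAreaRect(p))
s=snap('side','pics/side3.png')
cv2.imwrite('pics/side3z.png',cv2.resize(s["image"][140:280,200:380],None,fx=4,fy=4)[:,:,::-1])
E
```

```text
t 5.9 tcp [526.76  90.89 116.78] F [ 0.4  -0.44 -2.46] T [-0.012  0.02  -0.017] gap 14.8
jaw ang 70.46450148172868 xaxis [-3.4e-03 -2.0e-04 -1.0e+00]
tool shift mm [37.78 -1.03  0.28]
rx deg 0.09450148172867046
3 0.10324720323558122 ((552.9515991210938, 52.27205276489258), (0.1602390557527542, 2.8138747215270996), 78.0354995727539)
```

View pics/top3z.png

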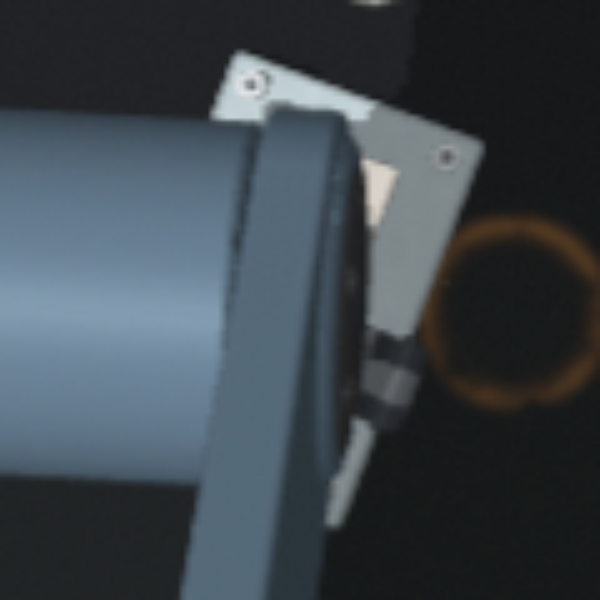

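View pics/side3z.png

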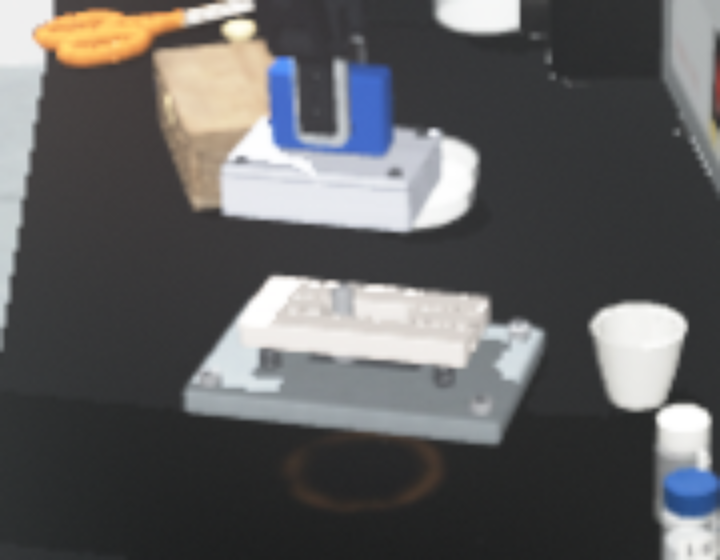

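The side picture shows the cover over the pin, square with the bed. The pin stands at zoom (345,300), towards the left (near) end of the slot. I descend to just above the pin, then more slowly.

Request:
move_arm(
  deltas=[10,15,-0.9,0.2,0,0,0,10,12,0,0,0,0,0,10,8,0,0,0,0,0,10,0,0,0,0,0,0],
)

```text
t: 6.4
tcp_pos: [0.5276, 0.0898, 0.0819]
tool_rot: [-0.406, 0.579, 0.408, 0.577]
force: [-0.1, -0.6, -2.3]
finger_gap: 0.174
```

```bash
python3 - <<'E'
from h import *
st([.5277,.0908,.073],70.37)
s=snap('side','pics/side4.png')
cv2.imwrite('pics/side4z.png',cv2.resize(s["image"][150:270,220:340],None,fx=5,fy=5)[:,:,::-1])
E
```

```text
t 6.4 tcp [527.61  89.84  81.85] F [-0.12 -0.61 -2.31] T [-0.023  0.018 -0.008] gap 14.9
jaw ang 70.3114185135085 xaxis [-3.6e-03  1.0e-04 -1.0e+00]
tool shift mm [8.85 0.2  0.95]
rx deg -0.058581486491505075
```

View pics/side4z.png

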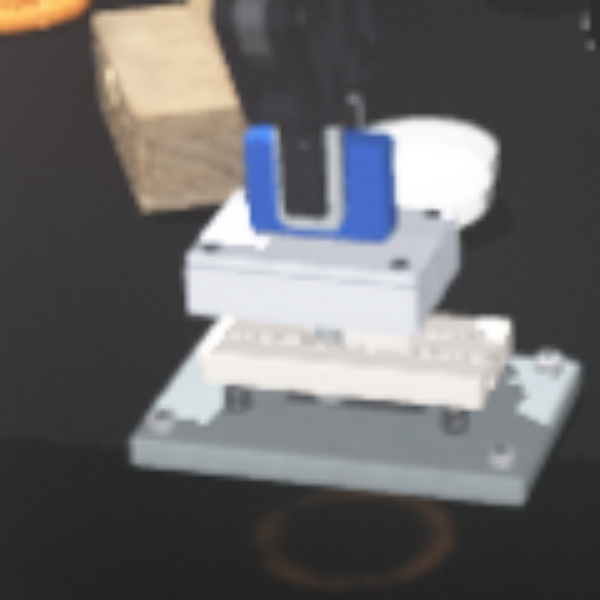

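The side picture shows the cover just above the pin, level. Now small downward steps, watching the force.

Request:
move_arm(
  deltas=[10,3,0,0.5,0,0,0,10,2,0,0,0,0,0,10,1,0,0,0,0,0,10,0,0,0,0,0,0],
)

```text
t: 6.85
tcp_pos: [0.529, 0.0909, 0.0774]
tool_rot: [-0.408, 0.578, 0.407, 0.578]
force: [-0.3, 0.6, -3.0]
finger_gap: 0.174
```

Request:
move_arm(
  deltas=[10,1,0,0,0,0,0,10,1,0,0,0,0,0,10,0,0,0,0,0,0],
)

```text
t: 7.15
tcp_pos: [0.529, 0.0909, 0.0752]
tool_rot: [-0.407, 0.578, 0.407, 0.578]
force: [-0.1, 0.4, -2.6]
finger_gap: 0.171
```

```bash
python3 - <<'E'
from h import *
st([.5277,.0908,.073],70.37)
E
```

```text
t 7.15 tcp [528.96  90.87  75.24] F [-0.1   0.36 -2.6 ] T [ 0.045 -0.051  0.017] gap 14.6
jaw ang 70.36669938331299 xaxis [-1.e-04  0.e+00 -1.e+00]
tool shift mm [ 2.24  1.17 -0.49]
rx deg -0.0033006166870137577
```

Request:
move_arm(
  deltas=[10,1,0.6,0,0,0,0,10,1,0,0,0,0,0,10,0,0,0,0,0,0],
)

```text
t: 7.45
tcp_pos: [0.5283, 0.0911, 0.0731]
tool_rot: [-0.407, 0.578, 0.408, 0.578]
force: [0.1, 0.8, -2.7]
finger_gap: 0.18
```

Request:
move_arm(
  deltas=[10,1,0,0,0,0,0,10,0,0,0,0,0,0],
)

```text
t: 7.65
tcp_pos: [0.5284, 0.0911, 0.0722]
tool_rot: [-0.407, 0.578, 0.407, 0.578]
force: [0.5, 0.2, -2.6]
finger_gap: 0.175
```

```bash
python3 - <<'E'
from h import *
st([.5277,.0908,.073],70.37)
E
```

```text
t 7.65 tcp [528.41  91.07  72.2 ] F [ 0.49  0.21 -2.61] T [0.031 0.018 0.008] gap 15.0
jaw ang 70.36644111131213 xaxis [-2.e-04  0.e+00 -1.e+00]
tool shift mm [-0.8   0.58 -0.49]
rx deg -0.0035588886878770154
```

Request:
move_arm(
  deltas=[10,1,0,0,0,0,0,10,1,0,0,0,0,0,10,0,0,0,0,0,0],
)

```text
t: 7.95
tcp_pos: [0.5283, 0.091, 0.0701]
tool_rot: [-0.407, 0.578, 0.408, 0.578]
force: [-0.1, 0.2, -2.8]
finger_gap: 0.178
```

Request:
move_arm(
  deltas=[10,1,0,0,0,0,0,10,1,0,0,0,0,0,10,0,0,0,0,0,0],
)

```text
t: 8.25
tcp_pos: [0.5284, 0.091, 0.0682]
tool_rot: [-0.407, 0.578, 0.407, 0.578]
force: [-0.6, -0.7, -2.8]
finger_gap: 0.175
```

Request:
move_arm(
  deltas=[10,1,0,0,0,0,0,10,0,0,0,0,0,0],
)

```text
t: 8.45
tcp_pos: [0.5284, 0.091, 0.0672]
tool_rot: [-0.407, 0.578, 0.407, 0.578]
force: [0.4, -0.6, -2.5]
finger_gap: 0.176
```

```bash
python3 - <<'E'
from h import *
st([.5277,.0908,.065],70.37)
E
```

```text
t 8.45 tcp [528.44  91.03  67.21] F [ 0.4  -0.56 -2.53] T [ 0.005  0.014 -0.012] gap 15.1
jaw ang 70.36964785626357 xaxis [-1.e-04 -0.e+00 -1.e+00]
tool shift mm [ 2.21  0.62 -0.46]
rx deg -0.00035214373643555064
```

No contact at what would be underside 38 mm above the base, so the pin is inside the bore. Continuing down onto the bed.

Request:
move_arm(
  deltas=[10,1,0,0,0,0,0,10,1,0,0,0,0,0,10,0,0,0,0,0,0],
)

```text
t: 8.75
tcp_pos: [0.5284, 0.091, 0.0653]
tool_rot: [-0.407, 0.578, 0.407, 0.578]
force: [-1.4, 0.2, -2.0]
finger_gap: 0.173
```

Request:
move_arm(
  deltas=[10,1,0,0,0,0,0,10,0,0,0,0,0,0],
)

```text
t: 8.95
tcp_pos: [0.5284, 0.091, 0.0646]
tool_rot: [-0.407, 0.578, 0.407, 0.578]
force: [-1.6, -1.2, 3.1]
finger_gap: 0.179
```

Request:
move_arm(
  deltas=[10,1,0,0,0,0,0,10,0,0,0,0,0,0],
)

```text
t: 9.15
tcp_pos: [0.5284, 0.091, 0.0636]
tool_rot: [-0.407, 0.578, 0.407, 0.578]
force: [-2.3, -1.3, 3.9]
finger_gap: 0.177
```

Request:
move_arm(
  deltas=[10,1,0,0,0,0,0,10,0,0,0,0,0,0],
)

```text
t: 9.35
tcp_pos: [0.5284, 0.091, 0.0625]
tool_rot: [-0.407, 0.578, 0.407, 0.578]
force: [-1.5, -1.5, 5.1]
finger_gap: 0.18
```

```bash
python3 - <<'E'
from h import *
st([.5277,.0908,.065],70.37)
E
```

```text
t 9.35 tcp [528.41  91.03  62.48] F [-1.53 -1.51  5.09] T [-0.152  0.285  0.019] gap 15.4
jaw ang 70.3689025688669 xaxis [ 0.e+00 -1.e-04 -1.e+00]
tool shift mm [-2.52  0.59 -0.46]
rx deg -0.0010974311331040099
```

The bed is taking load from about TCP 65 mm, as predicted, and is sinking with about 1 N/mm stiffness.

Request:
move_arm(
  deltas=[10,1,0,0,0,0,0,10,1,0,0,0,0,0,10,0,0,0,0,0,0],
)

```text
t: 9.65
tcp_pos: [0.5284, 0.091, 0.0606]
tool_rot: [-0.407, 0.578, 0.407, 0.578]
force: [-1.8, -1.6, 5.5]
finger_gap: 0.17
```

Request:
move_arm(
  deltas=[10,1,0,0,0,0,0,10,0,0,0,0,0,0],
)

```text
t: 9.85
tcp_pos: [0.5284, 0.091, 0.0598]
tool_rot: [-0.407, 0.578, 0.407, 0.578]
force: [-2.6, -1.1, 6.7]
finger_gap: 0.179
```

Request:
move_arm(
  deltas=[10,1,0,0,0,0,0,10,0,0,0,0,0,0],
)

```text
t: 10.05
tcp_pos: [0.5284, 0.091, 0.0591]
tool_rot: [-0.408, 0.578, 0.407, 0.578]
force: [-3.2, -0.1, 9.7]
finger_gap: 0.173
```

```bash
python3 - <<'E'
from h import *
st([.5277,.0908,.059],70.37)
E
```

```text
t 10.05 tcp [528.4   91.01  59.15] F [-3.23 -0.14  9.71] T [-0.099  0.468  0.006] gap 14.8
jaw ang 70.37092475160159 xaxis [ 2.e-04 -1.e-04 -1.e+00]
tool shift mm [ 0.15  0.59 -0.44]
rx deg 0.000924751601587559
```

Request:
move_arm(
  deltas=[10,0.5,0.5,0,0,0,0,10,0,0,0,0,0,0],
)

```text
t: 10.25
tcp_pos: [0.5284, 0.091, 0.0591]
tool_rot: [-0.408, 0.578, 0.407, 0.578]
force: [-3.9, -2.0, 13.6]
finger_gap: 0.178
```

Request:
move_arm(
  deltas=[10,0.7,0,0,0,0,0,10,0,0,0,0,0,0],
)

```text
t: 10.45
tcp_pos: [0.5284, 0.091, 0.0591]
tool_rot: [-0.408, 0.578, 0.407, 0.578]
force: [-4.9, -1.0, 18.3]
finger_gap: 0.176
```

```bash
python3 - <<'E'
from h import *
st([.5277,.0908,.059],70.37)
s=snap('side','pics/side5.png')
cv2.imwrite('pics/side5z.png',cv2.resize(s["image"][150:270,220:340],None,fx=5,fy=5)[:,:,::-1])
E
```

```text
t 10.45 tcp [528.38  91.03  59.1 ] F [-4.87 -0.97 18.33] T [-0.231  0.773  0.005] gap 15.0
jaw ang 70.37836708422994 xaxis [ 1.5e-03 -4.0e-04 -1.0e+00]
tool shift mm [ 0.1   0.57 -0.45]
rx deg 0.008367084229931265
```

View pics/side5z.png

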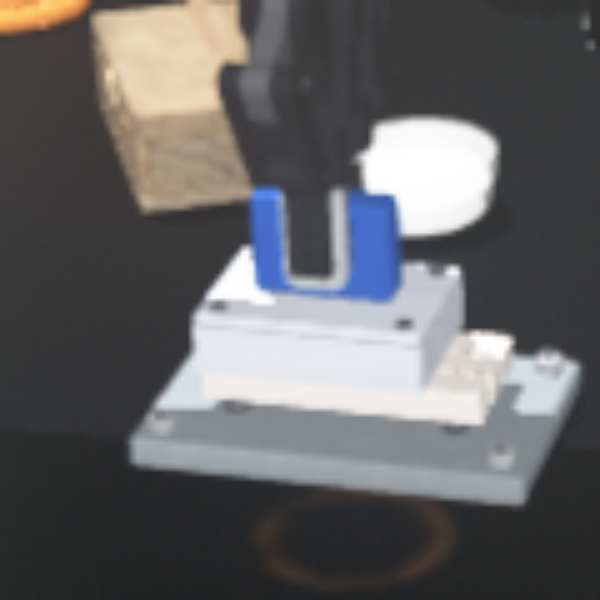

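The side picture shows the cover flat on the bed, square with it. The bed is lower than before, and TCP z has stayed at 59.1 mm while the force rose from 9.7 to 18 N, so it is at its stop. One settling check, then I hand in.

Request:
move_arm(
  deltas=[10,0,0,0,0,0,0,10,0,0,0,0,0,0,10,0,0,0,0,0,0],
)

```text
t: 10.8
tcp_pos: [0.5284, 0.091, 0.0591]
tool_rot: [-0.408, 0.578, 0.407, 0.578]
force: [-4.0, -1.4, 17.7]
finger_gap: 0.177
```

```bash
python3 - <<'E'
from h import *
st([.5277,.0908,.059],70.37)
print(job.sign_off())
E
```

```text
t 10.8 tcp [528.43  91.    59.1 ] F [-3.97 -1.43 17.69] T [-0.224  0.713 -0.013] gap 15.1
jaw ang 70.3755349088778 xaxis [ 1.6e-03 -4.0e-04 -1.0e+00]
tool shift mm [ 0.1   0.62 -0.44]
rx deg 0.005534908877791622
the job is handed in; nothing more can be done
None
```

The cover is fitted over the pin and held pressed down with the bed at its stop. I handed the job in at t = 10.8 s, and sign-off reports no verdict.

- **Finding the pin:** The top camera showed the pin's tip in the slot, about 10 mm along jig x from the bed centre. I lowered the cover straight onto that spot in small steps. It dropped on at the first try, so no sliding search along the slot was needed.
- **Fit:** The cover passed the pin's top with no contact force. It met the bed with its underside at about 36 mm, as the given sizes predict.
- **Press:** The tool then sank another 6 mm and stopped at z 59.1 mm while the force reading rose from 9.7 to about 18 N. With the cover's weight added, that is about 20 N on the bed.
- **Final pose:** The fingers are on the handle with a 15 mm opening, the tool is square with the jig to about 0.01° of the measured jig angle, and vertical within 0.002 rad.

**Not ideal:** A side force of about 4 N remains, mostly along −x, probably from light contact with the pin or friction on the bed. A 0.5 mm shift did not remove it. I did not re-measure the crucible and vials at the end, but the arm never went near them.

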